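Find the sample case that rattles and show it to the scanner

TASK

Open the scanner's shutter by setting its red lever bolt upright, in line with the green marks. Then lift and shake the three sealed sample cases to find the one with a loose ball inside, standing each silent case back flat where it came from, and hold the rattling case out level in front of the scanner's window, over the green ring, at the height of the window and with a short end facing it. Finish while still holding it there, and leave the bottle, tip box and flask alone.

Things in the scene. Friction and masses are not known exactly. Their poses are not given: they have to be found in the camera images.
- case_1: one of three look-alike sealed cases, white with blue lid, 104 x 54 x 42 mm high, 230 to 310 g, standing lid up on a fixed rubber mat (4 mm). Origin: centre of its underside; x along the 104 mm side, y along the 54 mm side (grip it across y), z up. In one of the three runs a loose 135 g steel ball of 32 mm (64 mm of travel along the case's x, 14 mm along y); in the others all is packed fast. Only shaking or tilting tells.
- case_2: another of the three: all that is said of case_1 holds for it too
- case_3: another of the three: all that is said of case_1 holds for it too
- shutter_lever (a joint): angle of the lever, rad: 0 leaning 0.7 rad (40 deg) to the unit's -x (towards the robot), 0.7 bolt upright at the green marks (the target), 1.4 leaning 0.7 rad to its +x. Starts at 0 to 0.35. Friction holds it where it is left; moving it takes about 2 N at the grip.
- lever_grip (a point): middle of the lever's red cross grip, a lying cylinder of 22 mm diameter and 28 mm length along the unit's y; pinch its two flat ends from above, 28 mm apart, and it turns between the fingers as the lever swings. It lies 90 mm from the pivot.
- lever_pivot (a point): the lever's hinge axis, 60 mm above the bench, midway between two white cheeks (60 mm long along x, 60 mm apart over their outsides, top at 72 mm) with green marks on top; axes are those of the unit: the hinge runs along y, the lever swings in the x-z plane, z up. The grey base is 130 x 70 mm.
- show_point (a point): where the middle of the case is to be held: 110 mm above the bench (case underside at 89 mm), above the green ring, 100 mm in front of the scanner's window. x points level at the window, z up: hold the case's x along it, either way round. The scanner, a white box 220 mm wide and 165 mm high, stands from 100 mm to 200 mm along x from here.
- wash_bottle: a bystander; leave it alone: white bottle with red cap, 60 mm across, 150 mm high; origin at its foot
- tip_box: a bystander; leave it alone: white pipette tip box 80 x 110 x 60 mm with light blue tips; origin under its centre
- flask: a bystander; leave it alone: glass flask, 72 mm across, 156 mm high, with a white stopper; origin at its foot
Mind the look-alikes: they are no part of the job. Leave any orange, purple or yellow look-alike of the case_2 alone.

How it is judged:
By the outcome, as a careful person would: the job done as asked, in the order asked, and still so for the second after the job is handed in, while the arm keeps its last pose, push and grip.
It also fails if it takes over 72 s, if anything falls off the work surface, if the arm or the gripper's body presses on something with over 40 N, if the wrist force passes 120 N, or if a joint passes its speed limit or range.

ROBOT

A 6-joint arm with a two-finger parallel gripper is mounted at the origin on the work surface. World frame = base frame: x ahead of the robot, y to its left, z up, the work surface at z = 0. Lengths are in m, angles in rad, forces in N, time in s.
With the tool pointing down it reaches from about 0.35 to 0.975 m from the base axis. Payload 4.9 kg.
Tool frame: the origin (TCP) lies midway between the tips of the shut fingers; the grasp point (between the pads) lies 19 mm behind it; z points along the fingers, y is the direction in which the jaws open and shut (so a half turn about z gives the same grasp; the last joint's range is limited). The gripper opens to 85 mm and grips with 20 to 120 N. Pads are 22 mm wide; open, the fingers measure 114 mm over their backs; the gripper's body (76 mm by 85 mm) begins 54 mm behind the grasp point. The pads swing forward as they close: fully open they stand 13 mm farther back than shut.
Start: joints at [1.205, 0.053, 1.613, -0, 1.476, -0.119], TCP at [0.153, 0.606, 0.231] pointing down, gripper open.
Joint ranges: [-3.01, 3.01], [-1.01, 2.22], [0.06, 2.58], [-1.02, 4.17], [0.09, 2.62], [-3.14, 3.14]. Speed limits (rad/s): [2.57, 2.57, 3.14, 3.14, 3.14, 3.14].

INTERFACE

Orientations are given as a rotation vector (axis times angle).
In Python, from station import ctrl gives the robot as it stands.
- The arm moves only by the tool jog_arm, never from a script. Its argument "steps" is a list of rows, each an object of numbers: "dx", "dy", "dz": the shift along the world's x, y, z in units of 60 mm (1.0 is 60 mm); "twist": the turn about the world's z in units of 10 degrees (1.0 is 10 degrees). A call has 1 to 5 rows; each row is the pose to reach, as a shift and turn from the pose measured when the call began; what a row does not reach only later rows make up. A row lasts 1/8 s, in which the tool goes at most 62.5 mm and 10.7 degrees, less where a joint would pass 70% of its speed; a pose out of reach is approached as far as the arm can. A call with a gripper value outside its range is refused whole. "gripper" is the closure in counts, from 0 (fully open) to 255 (shut), set as the call begins (left out, the last holds). The fingers move at their own pace and stop on an object; "newtons" is the grip in N (left out, the last holds). Time passes only in rows, so rows that repeat a pose let the fingers close. It gives the time, the measured TCP pose, the force and the opening at its end, in the units of the state.
- ctrl.get_obs(): the state, without advancing time (a new reading comes with each control period).
- ctrl.get_image(name): name is "side" or "top" or "wrist"; returns a dict with "frame" (384x512x3 uint8, red, green, blue), "range_z" (384x512 float32, m along the optical axis (not along the pixel's ray), 0 where there is no reading), "fx", "fy", "cx", "cy" (pixels), "extrinsics" (4x4, takes a point from camera to world coordinates). Camera axes: x right, y down, z forward; pixel columns grow to the right and rows downward; lengths in m; the calibration is good to about 2 mm. A picture is of the moment at which its call begins.
- ctrl.finish_job(): hands the job in, once; it reports no verdict.
The state is a dict: "t": time; "q": joint angles; "dq": joint speeds; "effort": joint torques, N m; "tool_pos": TCP position; "tool_rot": TCP orientation; "contact_force": force on the tool from outside, world axes, zero at the start; "wrist_torque": the same for the moment, N m; "opening": finger opening in m.
Only numpy, scipy, OpenCV 4.12 (cv2) and the standard library are available. Lean on these libraries where they do the work, as an engineer would, in place of code of your own. Each camera call takes 0.05 s, during which the arm holds its last target.

## Working session

There is one attempt and no reset: what is moved stays moved. The work goes in short steps, Python scripts to look and compute and a tool call to move; the robot and the scene stay as the last step left them, time stands still between calls to the robot, and variables do not carry over. Pictures are saved under pics/ and viewed, and the job is handed in when it is done.

Besides the shell and the picture viewer there is one more tool, called after "Emit:" as a command line: name --argument value ..., lists and objects as JSON in quotes. jog_arm: Moves the arm, as the interface text tells. Its arguments: {"type":"object","properties":{"steps":{"type":"array"},"gripper":{"type":"number"},"newtons":{"type":"number"}},"required":["steps"]}

```bash
mkdir -p pics; ls; cat > h.py <<'E'
import numpy as np, cv2
from station import ctrl
def save(im,n): cv2.imwrite('pics/'+n+'.png',im['frame'][:,:,::-1])
def plane(im,u,v,z):
    T=im['extrinsics']; d=T[:3,:3]@np.array([(u-im['cx'])/im['fx'],(v-im['cy'])/im['fy'],1.])
    o=T[:3,3]; return o+d*(z-o[2])/d[2]
def cloud(im):
    h,w=im['range_z'].shape; v,u=np.mgrid[:h,:w]; z=im['range_z']
    p=np.stack([(u-im['cx'])/im['fx']*z,(v-im['cy'])/im['fy']*z,z],-1)
    return p@im['extrinsics'][:3,:3].T+im['extrinsics'][:3,3]
E
python3 - <<'E'
from h import *
import pickle
d={}
for n in ['top','side','wrist']:
    im=ctrl.get_image(n); save(im,n+'0'); d[n]=im
    print(n,im['fx'],im['extrinsics'].round(3).tolist())
pickle.dump(d,open('d0.pkl','wb'))
o=ctrl.get_obs();print(o)
E
```

```text
pics
top 462.1818142548926 [[0.011, -0.997, 0.072, 0.455], [-1.0, -0.01, 0.01, -0.016], [-0.009, -0.072, -0.997, 1.368], [0.0, 0.0, 0.0, 1.0]]
side 386.8766421067281 [[0.938, -0.201, 0.281, 0.201], [-0.345, -0.49, 0.801, -0.924], [-0.023, -0.848, -0.529, 0.706], [0.0, 0.0, 0.0, 1.0]]
wrist 278.1827661326911 [[0.245, 0.932, 0.267, 0.084], [0.97, -0.235, -0.07, 0.623], [-0.002, 0.276, -0.961, 0.374], [0.0, 0.0, 0.0, 1.0]]
{'t': 0.15, 'q': array([ 1.20500578e+00,  5.32193250e-02,  1.61397619e+00,  3.05436197e-05,
        1.47600559e+00, -1.18965729e-01]), 'dq': array([ 3.17203913e-04, -3.21863088e-03, -4.99946126e-03, -1.94111773e-03,
        1.14593486e-03,  2.11371978e-05]), 'effort': array([ 2.76150831e-04, -3.94241846e+01, -3.70722485e+01, -1.44415949e-04,
        4.59527801e-03,  2.69915418e-06]), 'tool_pos': array([0.15249946, 0.60560881, 0.23033813]), 'tool_rot': array([-3.86681360e-01, -3.11728489e+00,  2.44091494e-03]), 'contact_force': array([0.82741141, 0.98554431, 0.09901222]), 'wrist_torque': array([-0.003886  , -0.00756251, -0.06721776]), 'opening': 0.08535251872183242}
```

View pics/top0.png

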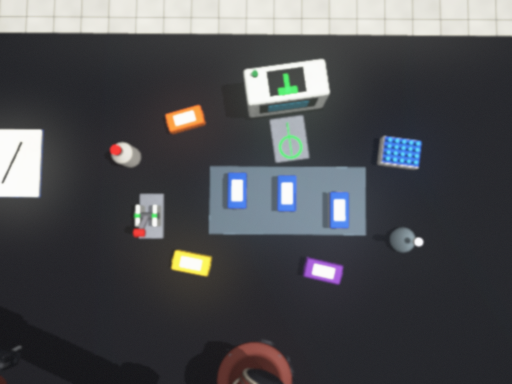

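View pics/side0.png

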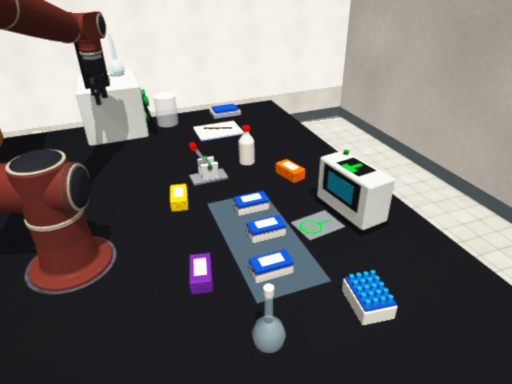

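Top view: blue-lidded cases are on the mat at (237,190), (287,193) and (339,210). The lever unit is at (150,215), with its red grip at (138,232). The green ring is at (290,145) and the scanner at (287,88). Things that could be confused with them:
- Cases: orange (185,119), yellow (191,263) and purple (323,271). There is also a blue one off the mat, at side view (225,110).
- Red grip: the bottle's red cap (116,150).

I choose the three blue cases on the mat and the red grip on the grey base.

```bash
python3 - <<'E'
from h import *
import pickle
d=pickle.load(open('d0.pkl','rb')); im=d['top']; f=im['frame'];P=cloud(im)
hsv=cv2.cvtColor(f,cv2.COLOR_RGB2HSV)
def comps(m,minA,zz=None):
    n,l,s,c=cv2.connectedComponentsWithStats(m.astype('uint8'))
    for i in range(1,n):
        if s[i,4]>=minA:
            yield i,(l==i),s[i],c[i]
print('BLUE')
m=cv2.inRange(hsv,(105,120,60),(130,255,255))
m[:160]=0
for i,mm,s,c in comps(m,150):
    cn,_=cv2.findContours(mm.astype('uint8'),cv2.RETR_EXTERNAL,cv2.CHAIN_APPROX_NONE)
    cn=max(cn,key=len)
    zt=np.median(P[mm][:,2])
    w=np.array([plane(im,u,v,0.046)[:2] for u,v in cn[:,0]],np.float32)
    print(c.round(1),'zt',zt.round(4),cv2.minAreaRect(w))
print('RED')
m=cv2.inRange(hsv,(0,150,90),(8,255,255))|cv2.inRange(hsv,(172,150,90),(180,255,255))
for i,mm,s,c in comps(m,15):
    q=P[mm]; print(c.round(1),s,np.median(q,0).round(4), plane(im,*c,0.13).round(4),q[:,2].max().round(3))
print('GREEN')
m=cv2.inRange(hsv,(45,120,80),(80,255,255))
for i,mm,s,c in comps(m,8):
    q=P[mm]; z=np.median(q[:,2]); print(c.round(1),s,np.median(q,0).round(4),plane(im,*c,z).round(4))
cv2.imwrite('pics/crop1.png',cv2.resize(f[150:290,100:240,::-1],None,fx=4,fy=4,interpolation=cv2.INTER_CUBIC))
cv2.imwrite('pics/crop2.png',cv2.resize(f[50:250,200:380,::-1],None,fx=3,fy=3,interpolation=cv2.INTER_CUBIC))
cv2.imwrite('pics/crop3.png',cv2.resize(d['side']['frame'][120:220,150:270,::-1],None,fx=5,fy=5,interpolation=cv2.INTER_CUBIC))
E
```

```text
BLUE
[236.4 190.7] zt 0.0455 ((0.5433764457702637, 0.05602314695715904), (0.10357463359832764, 0.054584816098213196), 0.7210622429847717)
[285.4 192.7] zt 0.0463 ((0.5362274646759033, -0.08742646872997284), (0.10338094085454941, 0.05448145791888237), 0.4426855146884918)
[338.9 209.3] zt 0.0462 ((0.4892106354236603, -0.23743794858455658), (0.051403358578681946, 0.10307236015796661), 89.96759796142578)
RED
[114.7 149.4] [109 144  12  11  94] [0.6424 0.3766 0.1498] [0.6446 0.3831 0.13  ] 0.155
[137.8 232.2] [132 228  13  10  89] [0.4228 0.3099 0.1463] [0.4219 0.3137 0.13  ] 1.368
GREEN
[254.5  73.5] [253  72   4   4  12] [0.8415 0.0058 0.1788] [0.8415 0.0058 0.1788]
[286.8  86.2] [278  73  20  22 222] [ 0.8069 -0.0778  0.1686] [ 0.8113 -0.0798  0.1686]
[290.5 146.1] [279 135  23  23  93] [ 0.6794 -0.1019  0.0023] [ 0.6789 -0.1008  0.0023]
[135.8 215.2] [133 214   7   3  17] [0.4682 0.3344 0.0747] [0.4676 0.3355 0.0747]
[153.9 215.1] [152 214   5   3  14] [0.4688 0.2844 0.0754] [0.4686 0.2847 0.0754]
```

View pics/crop1.png

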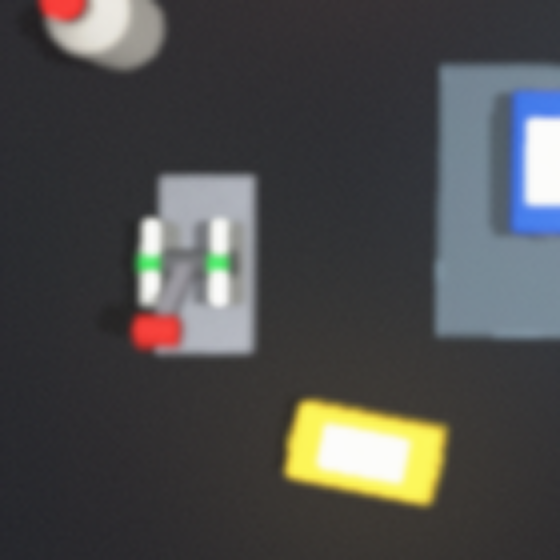

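View pics/crop2.png

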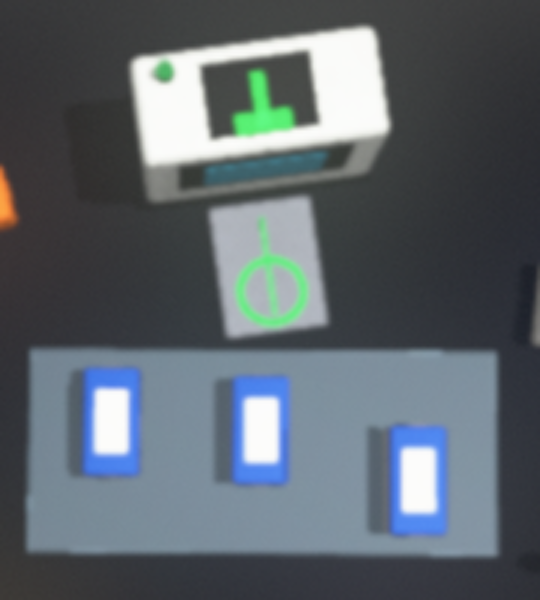

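View pics/crop3.png

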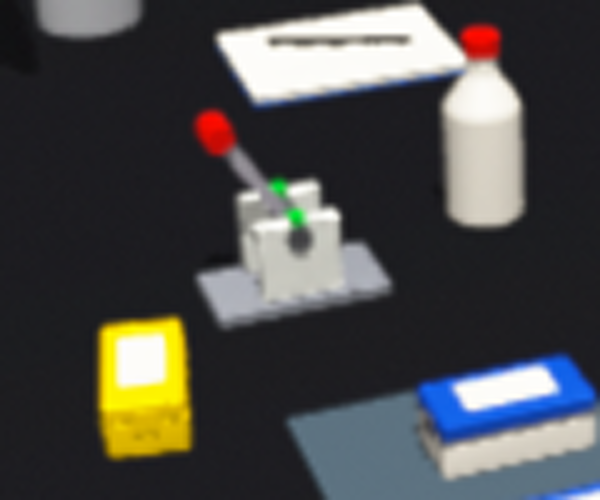

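```bash
python3 - <<'E'
from h import *
import pickle
d=pickle.load(open('d0.pkl','rb')); im=d['top']; f=im['frame'];P=cloud(im)
hsv=cv2.cvtColor(f,cv2.COLOR_RGB2HSV)
# scanner top by height
m=((P[...,2]>0.155)&(P[...,2]<0.172)&(P[...,0]>0.7)&(P[...,1]>-.3)&(P[...,1]<.1)).astype('uint8')
cn,_=cv2.findContours(m,cv2.RETR_EXTERNAL,cv2.CHAIN_APPROX_NONE);cn=max(cn,key=len)
w=np.array([plane(im,u,v,.165)[:2] for u,v in cn[:,0]],np.float32);print('scanner',cv2.minAreaRect(w))
# grey pad around ring
m=cv2.inRange(f,(100,100,100),(190,190,200));m[:,:260]=0;m[:,320:]=0;m[:112]=0;m[168:]=0
g=cv2.inRange(hsv,(45,60,60),(85,255,255));g[:112]=0;m|=g*(1);m[168:]=0
cn,_=cv2.findContours(m,cv2.RETR_EXTERNAL,cv2.CHAIN_APPROX_NONE);cn=max(cn,key=len)
w=np.array([plane(im,u,v,.001)[:2] for u,v in cn[:,0]],np.float32);print('pad',cv2.minAreaRect(w))
g=cv2.inRange(hsv,(45,90,60),(85,255,255));g[:132]=0;g[170:]=0;g[:,:270]=0;g[:,310:]=0
v,u=np.nonzero(g);w=np.array([plane(im,a,b,.001)[:2] for a,b in zip(u,v)])
cn=cv2.convexHull(w.astype(np.float32));print('ring',cv2.minEnclosingCircle(cn),w.min(0),w.max(0))
# window green symbol stem dir on top
# lever base
m=cv2.inRange(f,(110,110,110),(200,200,210));m[:190]=0;m[242:]=0;m[:,:125]=0;m[:,170:]=0
cn,_=cv2.findContours(m,cv2.RETR_EXTERNAL,cv2.CHAIN_APPROX_NONE);cn=max(cn,key=len)
w=np.array([plane(im,a,b,.01)[:2] for a,b in cn[:,0]],np.float32);print('base',cv2.minAreaRect(w))
# red in side, triangulate with top
s=d['side'];h2=cv2.cvtColor(s['frame'],cv2.COLOR_RGB2HSV)
m=cv2.inRange(h2,(0,170,90),(6,255,255));m[:135]=0;m[160:]=0;m[:,:180]=0;m[:,205:]=0
v,u=np.nonzero(m);c2=(u.mean(),v.mean());print(c2)
def ray(im,u,v):
    T=im['extrinsics'];x=T[:3,:3]@np.array([(u-im['cx'])/im['fx'],(v-im['cy'])/im['fy'],1.]);return T[:3,3],x/np.linalg.norm(x)
o1,a=ray(im,137.8,232.2);o2,b=ray(s,*c2)
A=np.stack([a,-b],1);k=np.linalg.lstsq(A,o2-o1,rcond=None)[0];print('grip',o1+a*k[0],o2+b*k[1])
E
```

```text
scanner ((0.8220990896224976, -0.0769071877002716), (0.10319310426712036, 0.21857278048992157), 8.35924243927002)
pad ((0.7026621699333191, -0.09607882052659988), (0.1343427300453186, 0.10416074097156525), 8.539156913757324)
ring ((0.6825050711631775, -0.09934677183628082), 0.03967953100800514) [ 0.64329773 -0.13221908] [ 0.72159827 -0.06651247]
base ((0.4665828347206116, 0.3142412602901459), (0.13002978265285492, 0.08261986076831818), 1.4680655002593994)
(np.float64(192.56603773584905), np.float64(145.9811320754717))
grip [0.4219608  0.31249641 0.13490576] [0.421986   0.31249091 0.13490363]
```

Emit:
jog_arm --steps '[{"dx": 0.7,"dy": -0.75,"dz": 0,"twist": 0.4},{"dx": 1.4,"dy": -1.5,"dz": 0,"twist": 0.8},{"dx": 2.1,"dy": -2.3,"dz": 0,"twist": 1.2},{"dx": 2.8,"dy": -3.05,"dz": 0,"twist": 1.42},{"dx": 3.5,"dy": -3.8,"dz": 0,"twist": 1.42}]' --gripper 0 --newtons 30

```text
t: 0.78
tool_pos: [0.3634, 0.3759, 0.2301]
tool_rot: [0.002, -3.141, 0.002]
contact_force: [0.7, -0.3, 1.0]
opening: 0.0857
```

Emit:
jog_arm --steps '[{"dx": 0.65,"dy": -0.72,"dz": 0},{"dx": 0.98,"dy": -1.08,"dz": -0.2},{"dx": 0.98,"dy": -1.08,"dz": -1.1},{"dx": 0.98,"dy": -1.08,"dz": -1.87},{"dx": 0.98,"dy": -1.08,"dz": -1.87}]'

```text
validation failed for argument at $.st...
```

```bash
python3 - <<'E'
from h import *
im=ctrl.get_image('wrist');save(im,'w1');im=ctrl.get_image('side');cv2.imwrite('pics/s1.png',cv2.resize(im['frame'][60:220,100:270,::-1],None,fx=3,fy=3))
o=ctrl.get_obs();print(o['tool_pos'],o['contact_force'])
E
```

```text
[0.36563678 0.37384544 0.23006363] [-1.1581281   0.99127439 -0.1370823 ]
```

View pics/w1.png

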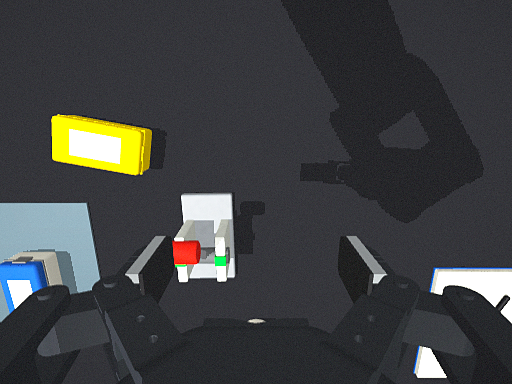

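View pics/s1.png

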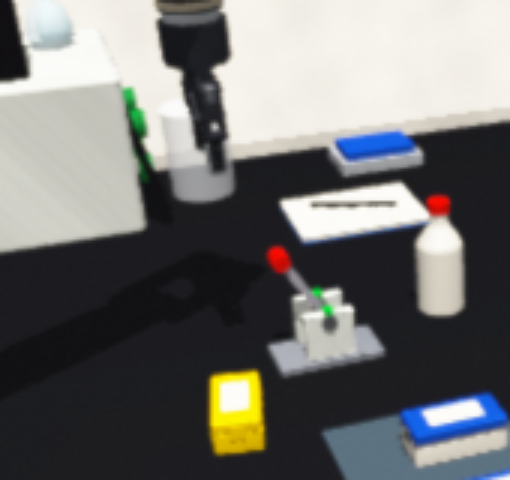

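The wrist view shows the lever's red grip at (187,252) between the white cheeks. The move was refused because its rows had no twist, so I'll send it again with every field filled in.

Emit:
jog_arm --steps '[{"dx": 0.65,"dy": -0.72,"dz": 0,"twist": 0},{"dx": 0.94,"dy": -1.05,"dz": -0.2,"twist": 0},{"dx": 0.94,"dy": -1.05,"dz": -1.1,"twist": 0},{"dx": 0.94,"dy": -1.05,"dz": -1.87,"twist": 0},{"dx": 0.94,"dy": -1.05,"dz": -1.87,"twist": 0}]'

```text
t: 1.5
tool_pos: [0.4185, 0.3096, 0.1132]
tool_rot: [-0.009, -3.133, 0.012]
contact_force: [-0.5, -0.1, -0.4]
opening: 0.0854
```

```bash
python3 - <<'E'
from h import *
im=ctrl.get_image('wrist');save(im,'w2');im=ctrl.get_image('side');cv2.imwrite('pics/s2.png',cv2.resize(im['frame'][60:220,100:270,::-1],None,fx=3,fy=3))
o=ctrl.get_obs();print(o['tool_pos'],o['contact_force'])
E
```

```text
[0.42216966 0.31149255 0.11885173] [ 0.39741108 -0.44896305  0.49407032]
```

View pics/w2.png

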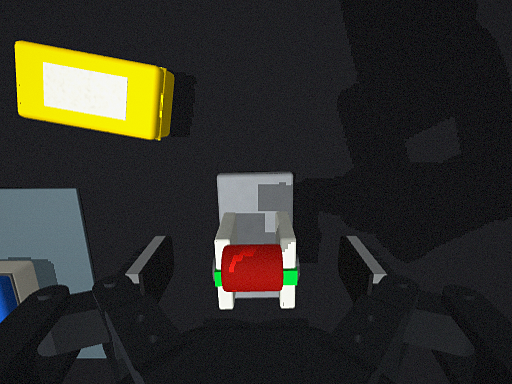

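View pics/s2.png

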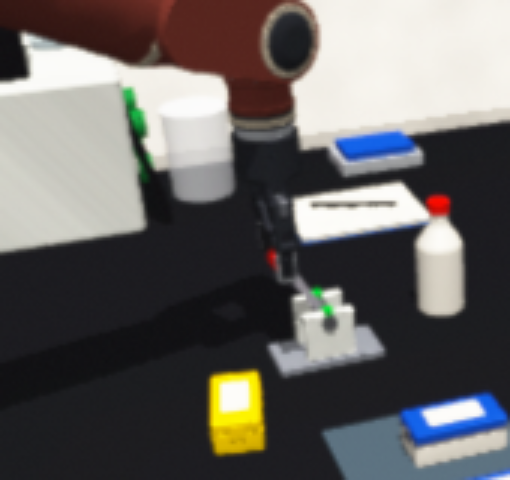

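The red grip at (251,268) is centred between the pads at (150,262) and (362,262). Closing now.

Emit:
jog_arm --steps '[{"dx": 0,"dy": -0.03,"dz": 0,"twist": 0},{"dx": 0,"dy": -0.03,"dz": 0,"twist": 0},{"dx": 0,"dy": -0.03,"dz": 0,"twist": 0},{"dx": 0,"dy": -0.03,"dz": 0,"twist": 0},{"dx": 0,"dy": -0.03,"dz": 0,"twist": 0}]' --gripper 255 --newtons 30

```text
t: 2.22
tool_pos: [0.4222, 0.3082, 0.1201]
tool_rot: [0.008, 3.141, -0.011]
contact_force: [-3.8, -7.8, 6.8]
opening: 0.0276
```

```bash
python3 - <<'E'
from h import *
im=ctrl.get_image('wrist');save(im,'w3')
o=ctrl.get_obs();print(o['tool_pos'],o['contact_force'],o['opening'])
E
```

```text
[0.42219234 0.30817182 0.12005404] [-3.21947053 -7.31611442  7.28302734] 0.02767541971240057
```

View pics/w3.png

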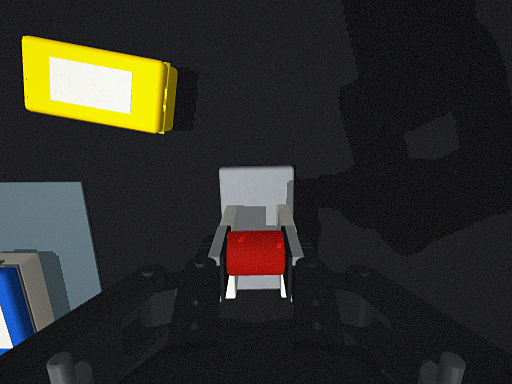

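Emit:
jog_arm --steps '[{"dx": 0.2,"dy": 0.02,"dz": 0.08,"twist": 0},{"dx": 0.4,"dy": 0.02,"dz": 0.15,"twist": 0},{"dx": 0.6,"dy": 0.02,"dz": 0.19,"twist": 0},{"dx": 0.77,"dy": 0.02,"dz": 0.21,"twist": 0},{"dx": 0.77,"dy": 0.02,"dz": 0.21,"twist": 0}]'

```text
t: 2.9
tool_pos: [0.4683, 0.3088, 0.1318]
tool_rot: [-0.008, -3.141, 0.013]
contact_force: [-1.0, -3.0, -2.1]
opening: 0.0272
```

```bash
python3 - <<'E'
from h import *
im=ctrl.get_image('wrist');save(im,'w4');im=ctrl.get_image('side');cv2.imwrite('pics/s4.png',cv2.resize(im['frame'][100:200,150:270,::-1],None,fx=4,fy=4))
o=ctrl.get_obs();print(o['tool_pos'],o['contact_force'],o['opening'])
E
```

```text
[0.46807621 0.30884408 0.13179178] [ 0.20059915 -3.40061726 -4.82397908] 0.027700152395124474
```

View pics/w4.png

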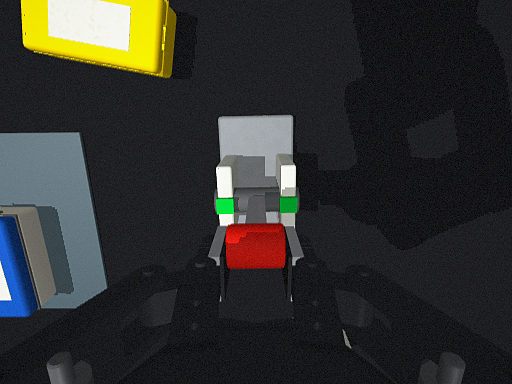

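View pics/s4.png

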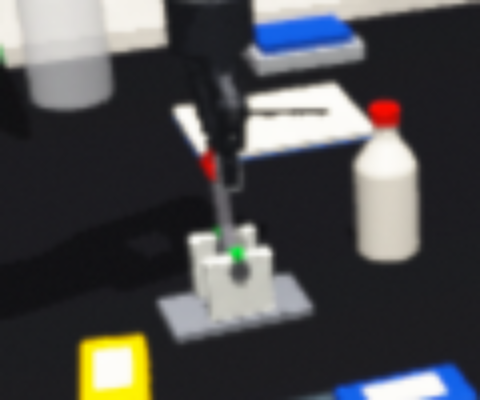

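```bash
cat > lev.py <<'E'
from h import *
def lev(n):
    im=ctrl.get_image(n);P=cloud(im);hsv=cv2.cvtColor(im['frame'],cv2.COLOR_RGB2HSV)
    r=cv2.inRange(hsv,(0,150,60),(6,255,255))>0; g=cv2.inRange(hsv,(45,150,80),(80,255,255))>0
    near=(abs(P[...,0]-.468)<.08)&(abs(P[...,1]-.31)<.045)
    q=P[r&near&(P[...,2]>.1)];k=P[g&near]
    if len(q)<10: print(n,'few');return
    A=np.c_[2*q[:,0],2*q[:,2],np.ones(len(q))];s=np.linalg.lstsq(A,(q[:,0]**2+q[:,2]**2),rcond=None)[0]
    R=np.sqrt(s[2]+s[0]**2+s[1]**2)
    # fixed R fit
    from scipy.optimize import least_squares
    f=least_squares(lambda c:np.hypot(q[:,0]-c[0],q[:,1]*0+q[:,2]-c[1])-.011,[q[:,0].mean(),.14],loss='soft_l1',f_scale=.002).x
    print(n,'grip fit',s[:2].round(4),R.round(4),'fixedR',f.round(4),'y',q[:,1].min().round(4),q[:,1].max().round(4),'range x',q[:,0].min().round(4),q[:,0].max().round(4))
    if len(k): print('  marks',np.median(k,0).round(4),len(k), 'top marks',k[k[:,2]>.070].mean(0).round(4))
if __name__=='__main__':
    lev('wrist');lev('side');lev('top')
E
python3 lev.py
```

```text
wrist grip fit [0.4336 0.214 ] 0.06 fixedR [0.4525 0.1686] y 0.2947 0.3226 range x 0.3971 0.4756
  marks [0.4651 0.3265 0.0771] 554 top marks [0.465  0.3092 0.0778]
side grip fit [0.392  0.2774] 0.1093 fixedR [0.4582 0.3509] y 0.2665 0.344 range x 0.4073 0.4919
  marks [0.4675 0.2844 0.0741] 8 top marks [0.4677 0.2891 0.074 ]
top few
```

```bash
sed -i "s/(P\[...,2\]>.1)\]/(P[...,2]>.1)\&(P[...,2]<.17)]/; s/\['frame'\],cv2.COLOR_RGB2HSV)/['frame'],cv2.COLOR_RGB2HSV)/" lev.py
sed -i "s/near=(abs(P\[...,0\]-.468)<.08)/near=(abs(P[...,0]-.468)<.06)/" lev.py; python3 - <<'E'
from lev import *
lev('wrist')
im=ctrl.get_image('wrist');P=cloud(im);hsv=cv2.cvtColor(im['frame'],cv2.COLOR_RGB2HSV)
for v in range(220,275,4): print(v,im['frame'][v,256],P[v,256].round(4))
E
```

```text
wrist grip fit [0.46   0.1517] 0.0102 fixedR [0.4523 0.1686] y 0.2947 0.3226 range x 0.4488 0.4747
  marks [0.4651 0.3265 0.0772] 546 top marks [0.4651 0.3089 0.0771]
220 [85 86 87] [0.4567 0.3089 0.1276]
224 [116   4   0] [0.4497 0.3091 0.1501]
228 [157  14   0] [0.4504 0.3091 0.1533]
232 [202  24  17] [0.4507 0.3092 0.1572]
236 [149  14   0] [0.452  0.3092 0.1587]
240 [160  25  22] [0.4539 0.3092 0.1589]
244 [165  27  22] [0.4551 0.3092 0.1605]
248 [168  24  17] [0.4567 0.3092 0.1614]
252 [172  21  17] [0.4589 0.3092 0.1611]
256 [178  30  31] [0.4599 0.3092 0.1629]
260 [169  16   8] [0.4631 0.3091 0.1609]
264 [167  18   5] [0.4655 0.3091 0.1603]
268 [84 20 22] [0.5645 0.3075 0.0022]
272 [34 35 36] [0.5697 0.3075 0.002 ]
```

The grip centre fits at x≈0.460 against marks at 0.465, so the lever is about 5 mm short. Nudging it further.

Emit:
jog_arm --steps '[{"dx": 0.05,"dy": 0,"dz": 0,"twist": 0},{"dx": 0.09,"dy": 0,"dz": 0,"twist": 0},{"dx": 0.09,"dy": 0,"dz": 0,"twist": 0}]'

```text
t: 3.62
tool_pos: [0.4727, 0.3089, 0.1318]
tool_rot: [-0.007, -3.14, 0.013]
contact_force: [-3.4, -3.3, -3.8]
opening: 0.0276
```

```bash
python3 - <<'E'
from lev import *
lev('wrist');o=ctrl.get_obs();print(o['tool_pos'],o['contact_force'])
E
```

```text
wrist grip fit [0.4643 0.1519] 0.0102 fixedR [0.4567 0.1688] y 0.2947 0.3228 range x 0.4531 0.4786
  marks [0.4654 0.2912 0.0771] 561 top marks [0.4654 0.3084 0.077 ]
[0.47266198 0.30888522 0.13175075] [-3.65157694 -4.02936669 -3.28269565]
```

Emit:
jog_arm --steps '[{"dx": 0.02,"dy": 0,"dz": 0,"twist": 0},{"dx": 0.02,"dy": 0,"dz": 0,"twist": 0},{"dx": 0.02,"dy": 0,"dz": 0,"twist": 0},{"dx": 0.02,"dy": 0,"dz": 0,"twist": 0}]' --gripper 0

```text
t: 4.18
tool_pos: [0.4743, 0.3092, 0.1323]
tool_rot: [-0.007, -3.141, 0.012]
contact_force: [0.1, 0.8, -0.5]
opening: 0.0853
```

Emit:
jog_arm --steps '[{"dx": 0,"dy": 0,"dz": 0.5,"twist": 0},{"dx": 0,"dy": 0,"dz": 1.3,"twist": 0},{"dx": 0,"dy": -0.5,"dz": 1.7,"twist": 0},{"dx": 0,"dy": -1.3,"dz": 1.7,"twist": 0},{"dx": 0,"dy": -2.1,"dz": 1.7,"twist": 0}]'

```text
t: 4.8
tool_pos: [0.4745, 0.1822, 0.2352]
tool_rot: [0.005, 3.14, -0.011]
contact_force: [0.5, -0.5, -0.7]
opening: 0.0854
```

```bash
python3 - <<'E'
from lev import *
lev('wrist');lev('side');lev('top')
im=ctrl.get_image('top');hsv=cv2.cvtColor(im['frame'],cv2.COLOR_RGB2HSV)
r=cv2.inRange(hsv,(0,150,60),(6,255,255));r[:190]=0;r[245:]=0;r[:,:120]=0;r[:,175:]=0
v,u=np.nonzero(r);print('top red',plane(im,(u.min()+u.max())/2,(v.min()+v.max())/2,.155),u.min(),u.max(),v.min(),v.max())
cv2.imwrite('pics/t5.png',cv2.resize(im['frame'][150:290,100:260,::-1],None,fx=3,fy=3))
im=ctrl.get_image('side');cv2.imwrite('pics/s5.png',cv2.resize(im['frame'][100:200,150:270,::-1],None,fx=5,fy=5))
E
```

```text
wrist grip fit [0.464  0.1536] 0.0085 fixedR [0.4648 0.1507] y 0.294 0.3229 range x 0.4534 0.4756
  marks [0.4645 0.2894 0.077 ] 236 top marks [0.4649 0.3049 0.077 ]
side grip fit [0.4649 0.1511] 0.0074 fixedR [0.4622 0.1461] y 0.2876 0.3156 range x 0.4562 0.4737
  marks [0.4661 0.2822 0.0734] 7 top marks [0.4669 0.2893 0.0741]
top fewTraceback (most recent call last):
  File "<stdin>", line 5, in <module>
    return umr_minimum(a, axis, None, out, keepdims, initial, where)
ValueError: zero-size array to reduction operation minimum which has no identity
```

Emit:
jog_arm --steps '[{"dx": 0.4,"dy": -0.75,"dz": 0,"twist": 0},{"dx": 0.8,"dy": -1.5,"dz": 0,"twist": 0},{"dx": 1.14,"dy": -2.1,"dz": -0.4,"twist": 0},{"dx": 1.14,"dy": -2.1,"dz": -1.2,"twist": 0},{"dx": 1.14,"dy": -2.1,"dz": -1.5,"twist": 0}]'

```text
t: 5.62
tool_pos: [0.5412, 0.0574, 0.141]
tool_rot: [-0.009, -3.136, 0.01]
contact_force: [0.4, 0.5, 0.2]
opening: 0.0857
```

```bash
cat > case.py <<'E'
from h import *
def cases(n,frame=None):
    im=ctrl.get_image(n);P=cloud(im);hsv=cv2.cvtColor(im['frame'],cv2.COLOR_RGB2HSV)
    m=((P[...,2]>.038)&(P[...,2]<.054)&(P[...,0]>.4)&(P[...,0]<.66)&(P[...,1]<.14)&(P[...,1]>-.33)).astype('uint8')
    b=cv2.inRange(hsv,(105,100,40),(130,255,255))
    m=cv2.morphologyEx(m,cv2.MORPH_OPEN,np.ones((3,3)))
    nn,l,s,c=cv2.connectedComponentsWithStats(m)
    for i in range(1,nn):
        if s[i,4]>200 and (b[l==i]>0).sum()>60:
            q=P[l==i]; r=cv2.minAreaRect(q[:,:2].astype(np.float32))
            print(n,'px',c[i].round(0),'rect',np.round(r[0],4),np.round(r[1],4),round(r[2],2),'z',np.median(q[:,2]).round(4))
    return im
if __name__=='__main__':
    import sys
    im=cases('wrist');save(im,sys.argv[1]);im=cases('top');save(im,sys.argv[1]+'t')
    o=ctrl.get_obs();print(o['tool_pos'],o['tool_rot'],o['contact_force'],o['wrist_torque'],o['opening'])
E
python3 case.py c1a
```

```text
wrist px [ 97. 182.] rect [ 0.535  -0.0867] [0.1078 0.0546] 0.24 z 0.0473
wrist px [255. 189.] rect [0.5419 0.0558] [0.1082 0.0541] 0.16 z 0.0473
top px [286. 193.] rect [ 0.5366 -0.086 ] [0.1039 0.0519] 0.24 z 0.0466
top px [338. 210.] rect [ 0.4921 -0.2365] [0.1035 0.055 ] 0.06 z 0.0464
[0.54121334 0.05771429 0.14187434] [-0.00753128 -3.13651184  0.0102568 ] [-0.00360527  0.36445327  0.51811987] [ 0.04074424 -0.00183016  0.01894215] 0.08537875268253359
```

View pics/c1a.png

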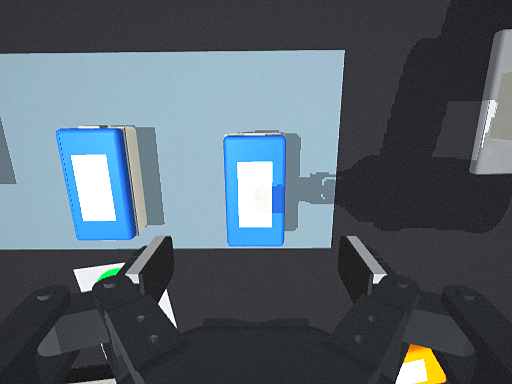

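View pics/c1at.png

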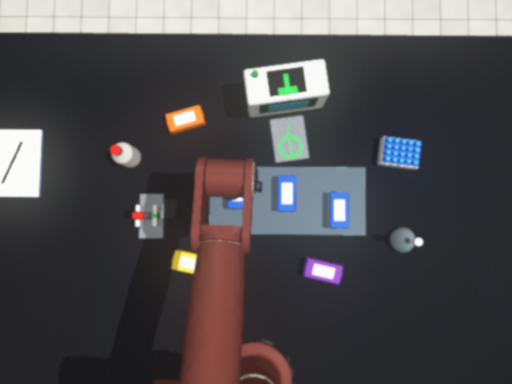

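The wrist view shows the case centred at (255,189) between the pads. In the top view the lever's red grip at (139,215) sits in line with the green marks. Descending to grip.

Emit:
jog_arm --steps '[{"dx": 0.02,"dy": -0.03,"dz": -0.8,"twist": 0},{"dx": 0.02,"dy": -0.03,"dz": -1.6,"twist": 0},{"dx": 0.02,"dy": -0.03,"dz": -2.2,"twist": 0},{"dx": 0.02,"dy": -0.03,"dz": -2.2,"twist": 0},{"dx": 0.02,"dy": -0.03,"dz": -2.2,"twist": 0}]'

```text
t: 6.35
tool_pos: [0.5447, 0.0564, 0.0127]
tool_rot: [-0.006, -3.141, 0.01]
contact_force: [-0.7, -0.2, 1.5]
opening: 0.0853
```

Emit:
jog_arm --steps '[{"dx": 0,"dy": 0,"dz": 0,"twist": 0},{"dx": 0,"dy": 0,"dz": 0,"twist": 0},{"dx": 0,"dy": 0,"dz": 0,"twist": 0},{"dx": 0,"dy": 0,"dz": 0,"twist": 0},{"dx": 0,"dy": 0,"dz": 0,"twist": 0}]' --gripper 255 --newtons 60

```text
t: 6.98
tool_pos: [0.5469, 0.0563, 0.0155]
tool_rot: [0.006, 3.138, -0.011]
contact_force: [-0.7, 0.5, 6.8]
opening: 0.0532
```

```bash
python3 case.py c1b
```

```text
wrist px [255. 230.] rect [0.531  0.0562] [0.0804 0.0871] 89.98 z 0.0473
wrist px [ 12. 286.] rect [ 0.5504 -0.0602] [0.0125 0.073 ] 80.57 z 0.0441
top px [286. 193.] rect [ 0.5365 -0.0862] [0.1039 0.0522] 0.4 z 0.0463
top px [338. 210.] rect [ 0.4908 -0.2366] [0.106  0.0553] 0.47 z 0.0466
[0.54684591 0.05632452 0.01546664] [ 0.00592538  3.13772349 -0.01063557] [-0.93836917  0.26063143  6.43317434] [-0.02224708  0.09693479  0.04360927] 0.053003983328060944
```

View pics/c1b.png

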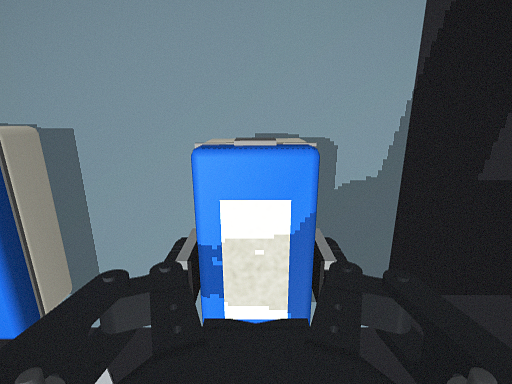

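Firm grip on the first case, opening 53 mm. The original TCP was (0.5469, 0.0563, 0.0155). Lifting now.

Emit:
jog_arm --steps '[{"dx": 0,"dy": 0,"dz": 0.3,"twist": 0},{"dx": 0,"dy": 0,"dz": 0.8,"twist": 0},{"dx": 0,"dy": 0,"dz": 1.3,"twist": 0},{"dx": 0,"dy": 0,"dz": 1.5,"twist": 0},{"dx": 0,"dy": 0,"dz": 1.5,"twist": 0}]'

```text
t: 7.7
tool_pos: [0.5474, 0.0563, 0.1065]
tool_rot: [0.006, 3.136, -0.011]
contact_force: [0.2, -0.3, -2.1]
opening: 0.053
```

```bash
cat > tq.py <<'E'
from h import *
# hold-still samples (each camera call lets 0.05 s pass)
F=[];W=[]
for i in range(4):
    ctrl.get_image('side');o=ctrl.get_obs();F.append(o['contact_force']);W.append(o['wrist_torque'])
print('t',round(o['t'],2),'pos',o['tool_pos'].round(4),'F',np.mean(F,0).round(2),'W',np.mean(W,0).round(4),'sd',np.std(W,0).round(4),'op',round(o['opening'],4))
E
python3 tq.py
```

```text
t 7.9 pos [0.5457 0.0564 0.1037] F [-0.25 -0.31 -3.  ] W [-0.0057  0.0008 -0.0003] sd [0.0205 0.0142 0.0117] op 0.0532
```

Emit:
jog_arm --steps '[{"dx": 0.8,"dy": 0,"dz": 0,"twist": 0},{"dx": 1.4,"dy": 0,"dz": 0,"twist": 0},{"dx": 0.6,"dy": 0,"dz": 0,"twist": 0},{"dx": -0.2,"dy": 0,"dz": 0,"twist": 0},{"dx": 0,"dy": 0,"dz": 0,"twist": 0}]'

```text
t: 8.52
tool_pos: [0.5388, 0.0568, 0.0984]
tool_rot: [-0.005, -3.131, 0.01]
contact_force: [0.2, -0.7, -2.1]
opening: 0.053
```

```bash
python3 tq.py
```

```text
t 8.72 pos [0.5468 0.0563 0.1042] F [ 0.27 -0.07 -2.13] W [-0.0107 -0.0467 -0.0204] sd [0.0268 0.0559 0.0191] op 0.0529
```

Emit:
jog_arm --steps '[{"dx": -0.8,"dy": 0,"dz": 0,"twist": 0},{"dx": -1.4,"dy": 0,"dz": 0,"twist": 0},{"dx": -0.6,"dy": 0,"dz": 0,"twist": 0},{"dx": 0.2,"dy": 0,"dz": 0,"twist": 0},{"dx": 0,"dy": 0,"dz": 0,"twist": 0}]'

```text
t: 9.35
tool_pos: [0.5505, 0.0559, 0.1041]
tool_rot: [0.007, 3.139, -0.011]
contact_force: [-0.4, 0.7, -3.5]
opening: 0.0532
```

```bash
python3 tq.py
```

```text
t 9.55 pos [0.5468 0.0563 0.1045] F [ 0.01  0.28 -2.89] W [ 0.0019  0.01   -0.0045] sd [0.0374 0.0188 0.013 ] op 0.0533
```

```bash
cat > tq.py <<'E'
from h import *
import sys
n=int(sys.argv[1]) if len(sys.argv)>1 else 10
W=[];F=[];o0=ctrl.get_obs()
W=[o0['wrist_torque']];F=[o0['contact_force']]
for i in range(n):
    ctrl.get_image('side');o=ctrl.get_obs();F.append(o['contact_force']);W.append(o['wrist_torque'])
W=np.array(W);F=np.array(F)
print('t',round(o['t'],2),'pos',o['tool_pos'].round(4),'rot',o['tool_rot'].round(3),'Fmean',F.mean(0).round(2),'op',round(o['opening'],4))
print('Wy mNm',(W[:,1]*1000).round(0),'mean last6',(W[-6:,1].mean()*1000).round(0));print('Wx',(W[:,0]*1000).round(0));print('Fx',F[:,0].round(1))
E

```

Emit:
jog_arm --steps '[{"dx": 0.7,"dy": 0,"dz": 0,"twist": 0},{"dx": 1.4,"dy": 0,"dz": 0,"twist": 0}]'

```text
t: 9.8
tool_pos: [0.6316, 0.0564, 0.1055]
tool_rot: [0.006, 3.138, -0.011]
contact_force: [0.3, 0.3, -1.5]
opening: 0.0528
```

```bash
python3 tq.py 10
```

```text
t 10.3 pos [0.6301 0.0564 0.1047] rot [ 0.006  3.139 -0.011] Fmean [ 0.04 -0.05 -2.25] op 0.0527
Wy mNm [ 10. -47.   7. -33.  -7.   3. -12.  17. -51.  71.  40.] mean last6 11.0
Wx [ 40. -53.  34.  24.  17.  -3. -11.   6.  85.  39.   9.]
Fx [ 0.3  0.7 -1.3  0.1 -0.3 -0.3 -0.3  0.7  0.2  0.7 -0.1]
```

Emit:
jog_arm --steps '[{"dx": -0.7,"dy": 0,"dz": 0,"twist": 0},{"dx": -1.4,"dy": 0,"dz": 0,"twist": 0}]'

```text
t: 10.55
tool_pos: [0.5448, 0.0564, 0.1047]
tool_rot: [0.006, 3.139, -0.01]
contact_force: [0.1, -0.1, -2.0]
opening: 0.0529
```

```bash
python3 tq.py 10
```

```text
t 11.05 pos [0.547  0.0563 0.1051] rot [ 0.006  3.138 -0.011] Fmean [ 0.04 -0.07 -2.93] op 0.0527
Wy mNm [ 42.  36.  70. -31.  18.  -8. -19. -80. -87.   1. -73.] mean last6 -44.0
Wx [-23. 141.  14.  -9.  13.  20. -13.  45.   6.   8. -12.]
Fx [ 0.1 -0.3 -0.5  0.3  1.  -0.4 -0.4 -0.   0.5 -0.   0.1]
```

```bash
cat > ef.py <<'E'
from h import *
import sys
n=int(sys.argv[1]) if len(sys.argv)>1 else 8
E=[];W=[];F=[];Q=[]
for i in range(n+1):
    if i: ctrl.get_image('side')
    o=ctrl.get_obs();E.append(o['effort']);W.append(o['wrist_torque'][1]);F.append(o['contact_force']);Q.append(o['q'])
E=np.array(E)
print('t',round(o['t'],2),'pos',o['tool_pos'].round(4),'F',np.mean(F,0).round(2),'Wy',(1000*np.mean(W)).round(0))
print('e5 mNm',(E[:,4]*1000).round(1));print('e4',(E[:,3]*1000).round(1));print('e3',E[:,2].round(2)); print('q5',(np.array(Q)[:,4]*1000).round(2))
E
python3 ef.py 6
```

```text
t 11.35 pos [0.5462 0.0564 0.1047] F [-0.19 -0.35 -2.76] Wy -41.0
e5 mNm [29.9 30.3 31.  38.2 39.1 39.2 39.5]
e4 [-27.3 -27.5 -27.9 -28.  -28.3 -28.  -28.2]
e3 [-35.48 -35.53 -35.55 -35.54 -35.53 -35.51 -35.5 ]
q5 [1252.91 1252.96 1252.98 1253.01 1253.01 1253.02 1253.  ]
```

Emit:
jog_arm --steps '[{"dx": 0.7,"dy": 0,"dz": 0,"twist": 0},{"dx": 1.4,"dy": 0,"dz": 0,"twist": 0},{"dx": 1.4,"dy": 0,"dz": 0,"twist": 0},{"dx": 0.7,"dy": 0,"dz": 0,"twist": 0},{"dx": 0,"dy": 0,"dz": 0,"twist": 0}]'

```text
t: 11.98
tool_pos: [0.5445, 0.0564, 0.1041]
tool_rot: [0.006, 3.141, -0.01]
contact_force: [-0.6, -0.5, -2.8]
opening: 0.053
```

```bash
python3 ef.py 12
```

```text
t 12.57 pos [0.5467 0.0563 0.1048] F [-0.05  0.31 -2.93] Wy -24.0
e5 mNm [  -81.8 -1757.8    80.    170.2   121.6    80.3    56.4    43.7    37.4
    34.4    33.3    33.1    33.5]
e4 [ -23.2 -127.   -35.6  -21.4  -22.1  -23.6  -24.9  -26.   -26.7  -27.1
  -27.6  -27.8  -27.7]
e3 [-37.09 -48.78 -36.49 -34.31 -34.05 -34.32 -34.67 -34.97 -35.2  -35.35
 -35.45 -35.51 -35.53]
q5 [1253.75 1257.85 1255.39 1253.62 1252.87 1252.7  1252.71 1252.77 1252.82
 1252.91 1252.94 1252.96 1253.01]
```

Emit:
jog_arm --steps '[{"dx": -0.7,"dy": 0,"dz": 0,"twist": 0},{"dx": -1.4,"dy": 0,"dz": 0,"twist": 0},{"dx": -1.4,"dy": 0,"dz": 0,"twist": 0},{"dx": -0.7,"dy": 0,"dz": 0,"twist": 0},{"dx": 0,"dy": 0,"dz": 0,"twist": 0}]'

```text
t: 13.2
tool_pos: [0.5491, 0.0563, 0.1055]
tool_rot: [0.006, 3.137, -0.011]
contact_force: [0.0, -0.8, -1.2]
opening: 0.053
```

```bash
python3 ef.py 12
```

```text
t 13.8 pos [0.5463 0.0563 0.1049] F [-0.16 -0.48 -2.13] Wy 9.0
e5 mNm [ 114.6 1516.4 -191.7 -171.2 -100.8  -66.1  -51.8  -46.5   18.1  -56.6
  -49.6  -44.5  -42.1]
e4 [-20.1  22.3 -20.8 -34.3 -32.8 -30.9 -29.8 -28.9 -23.9 -27.6 -27.6 -27.5
 -27.5]
e3 [-31.37 -28.84 -35.41 -36.45 -36.45 -36.23 -36.01 -35.82 -35.57 -35.6
 -35.57 -35.53 -35.51]
q5 [1251.86 1247.44 1250.71 1252.56 1253.2  1253.34 1253.31 1253.26 1253.1
 1253.11 1253.13 1253.11 1253.09]
```

Joint-5 effort, which has little noise, settles at +33 mNm after one shake and −42 mNm after the other. That 75 mNm swing fits a 135 g ball moving about 57 mm, so case A looks like the rattler. I'll stand it back and test the other two as controls.

Emit:
jog_arm --steps '[{"dx": 0.01,"dy": 0,"dz": -0.6,"twist": 0},{"dx": 0.01,"dy": 0,"dz": -1.1,"twist": 0},{"dx": 0.01,"dy": 0,"dz": -1.35,"twist": 0},{"dx": 0.01,"dy": 0,"dz": -1.45,"twist": 0},{"dx": 0.01,"dy": 0,"dz": -1.48,"twist": 0}]'

```text
t: 14.42
tool_pos: [0.5476, 0.0563, 0.0168]
tool_rot: [0.006, 3.138, -0.011]
contact_force: [-0.8, -0.4, -3.2]
opening: 0.053
```

```bash
python3 ef.py 3
```

```text
t 14.57 pos [0.5479 0.0563 0.0173] F [-0.22 -0.27 -2.95] Wy 23.0
e5 mNm [-17.  -52.  -54.5 -38.2]
e4 [-25.9 -23.7 -26.  -25.7]
e3 [-31.59 -32.19 -31.9  -31.9 ]
q5 [1088.84 1088.74 1088.95 1088.97]
```

Emit:
jog_arm --steps '[{"dx": -0.01,"dy": 0,"dz": -0.02,"twist": 0},{"dx": -0.01,"dy": 0,"dz": -0.04,"twist": 0},{"dx": -0.01,"dy": 0,"dz": -0.04,"twist": 0}]'

```text
t: 14.95
tool_pos: [0.5479, 0.0563, 0.0155]
tool_rot: [0.006, 3.136, -0.011]
contact_force: [1.0, -0.4, 0.4]
opening: 0.053
```

```bash
python3 ef.py 3
```

```text
t 15.1 pos [0.5478 0.0563 0.0155] F [0.38 0.39 0.95] Wy 90.0
e5 mNm [-60.3 -78.8 -87.2 -93.6]
e4 [-26.  -23.7 -21.7 -20.6]
e3 [-30.84 -30.64 -30.47 -30.29]
q5 [1084.41 1084.43 1084.44 1084.45]
```

Emit:
jog_arm --steps '[{"dx": 0,"dy": 0,"dz": 0,"twist": 0},{"dx": 0,"dy": 0,"dz": 0,"twist": 0},{"dx": 0,"dy": 0,"dz": 0,"twist": 0},{"dx": 0,"dy": 0,"dz": 0.6,"twist": 0},{"dx": 0,"dy": 0,"dz": 1.4,"twist": 0}]' --gripper 0

```text
t: 15.72
tool_pos: [0.5463, 0.0563, 0.0987]
tool_rot: [0.006, 3.14, -0.011]
contact_force: [0.6, 0.1, 0.4]
opening: 0.085
```

Emit:
jog_arm --steps '[{"dx": 0,"dy": -0.5,"dz": 0.5,"twist": 0},{"dx": -0.1,"dy": -1.3,"dz": 0.5,"twist": 0},{"dx": -0.18,"dy": -2.1,"dz": 0.5,"twist": 0},{"dx": -0.18,"dy": -2.38,"dz": 0.4,"twist": 0},{"dx": -0.18,"dy": -2.38,"dz": 0.3,"twist": 0}]'

```text
t: 16.35
tool_pos: [0.5354, -0.0869, 0.1161]
tool_rot: [0.009, 3.14, -0.01]
contact_force: [-0.1, -0.1, -1.4]
opening: 0.0854
```

```bash
python3 case.py c2a
```

```text
wrist px [ 62. 138.] rect [ 0.4885 -0.2369] [0.1079 0.0547] 0.12 z 0.0473
wrist px [256. 195.] rect [ 0.5334 -0.0871] [0.1052 0.0541] 0.23 z 0.0473
wrist px [430. 203.] rect [0.5412 0.0556] [0.1052 0.0545] 0.12 z 0.0471
top px [236. 190.] rect [0.5465 0.0576] [0.1044 0.0524] 0.77 z 0.0464
top px [338. 210.] rect [ 0.4908 -0.2363] [0.1061 0.0547] 0.57 z 0.0465
[ 0.53476577 -0.08528149  0.11510848] [-0.0051073  -3.14076497  0.00825509] [0.06690468 0.51809518 0.05324121] [ 0.03852139  0.03875383 -0.01789024] 0.0850348156468292
```

View pics/c2a.png

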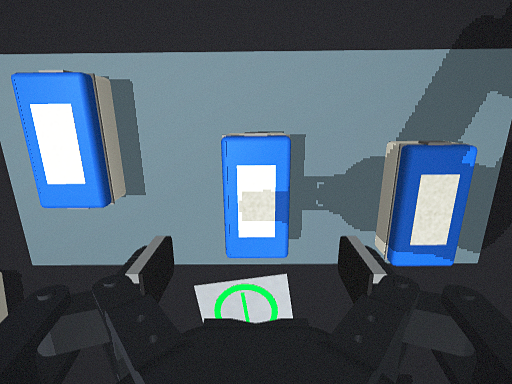

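The first case is back within 1 mm by the wrist view. The middle case is at (256,195), centred between the pads.

Emit:
jog_arm --steps '[{"dx": 0,"dy": -0.02,"dz": -0.7,"twist": 0},{"dx": 0,"dy": -0.02,"dz": -1.4,"twist": 0},{"dx": 0,"dy": -0.02,"dz": -1.7,"twist": 0},{"dx": 0,"dy": -0.02,"dz": -1.7,"twist": 0},{"dx": 0,"dy": -0.02,"dz": -1.7,"twist": 0}]'

```text
t: 17.08
tool_pos: [0.5363, -0.0865, 0.0149]
tool_rot: [0.004, 3.14, -0.01]
contact_force: [0.5, -0.4, 0.0]
opening: 0.0854
```

Emit:
jog_arm --steps '[{"dx": 0,"dy": 0,"dz": 0,"twist": 0},{"dx": 0,"dy": 0,"dz": 0,"twist": 0},{"dx": 0,"dy": 0,"dz": 0,"twist": 0},{"dx": 0,"dy": 0,"dz": 0,"twist": 0},{"dx": 0,"dy": 0,"dz": 0,"twist": 0}]' --gripper 255 --newtons 60

```text
t: 17.7
tool_pos: [0.5379, -0.0871, 0.0169]
tool_rot: [0.004, 3.136, -0.011]
contact_force: [-0.1, 0.6, 6.1]
opening: 0.0531
```

```bash
python3 ef.py 1
```

```text
t 17.75 pos [ 0.5379 -0.0871  0.0169] F [-0.29  0.82  6.26] Wy 63.0
e5 mNm [-115.  -115.7]
e4 [80.8 80.7]
e3 [-27.91 -27.91]
q5 [1084.51 1084.5 ]
```

Emit:
jog_arm --steps '[{"dx": 0,"dy": 0,"dz": 0.3,"twist": 0},{"dx": 0,"dy": 0,"dz": 0.8,"twist": 0},{"dx": 0,"dy": 0,"dz": 1.3,"twist": 0},{"dx": 0,"dy": 0,"dz": 1.5,"twist": 0},{"dx": 0,"dy": 0,"dz": 1.5,"twist": 0}]'

```text
t: 18.38
tool_pos: [0.5382, -0.0872, 0.1077]
tool_rot: [0.004, 3.135, -0.012]
contact_force: [-0.6, -0.2, -3.2]
opening: 0.0531
```

Emit:
jog_arm --steps '[{"dx": 0.7,"dy": 0,"dz": 0,"twist": 0},{"dx": 1.4,"dy": 0,"dz": 0,"twist": 0},{"dx": 1.4,"dy": 0,"dz": 0,"twist": 0},{"dx": 0.7,"dy": 0,"dz": 0,"twist": 0},{"dx": 0,"dy": 0,"dz": 0,"twist": 0}]'

```text
t: 19.0
tool_pos: [0.5355, -0.0868, 0.1055]
tool_rot: [0.004, 3.139, -0.01]
contact_force: [0.1, 0.2, -2.4]
opening: 0.0529
```

```bash
python3 ef.py 12
```

```text
t 19.6 pos [ 0.5387 -0.0873  0.1078] F [ 0.1   0.01 -2.81] Wy 6.0
e5 mNm [-5.0000e+01 -1.8095e+03  1.0440e+02  1.7730e+02  1.0910e+02  5.4400e+01
  2.0500e+01  1.0000e-01 -1.2700e+01 -2.1000e+01 -2.6100e+01 -2.9200e+01
 -3.1000e+01]
e4 [  38.4  169.8 -101.9  -54.2  -33.5  -26.8  -24.9  -24.   -23.5  -22.9
  -22.4  -22.1  -21.7]
e3 [-37.1  -48.62 -36.73 -34.62 -34.32 -34.54 -34.86 -35.15 -35.38 -35.55
 -35.66 -35.73 -35.77]
q5 [1252.75 1257.05 1254.5  1252.69 1252.03 1251.92 1251.99 1252.08 1252.18
 1252.26 1252.3  1252.32 1252.38]
```

Emit:
jog_arm --steps '[{"dx": -0.7,"dy": 0,"dz": 0,"twist": 0},{"dx": -1.4,"dy": 0,"dz": 0,"twist": 0},{"dx": -1.4,"dy": 0,"dz": 0,"twist": 0},{"dx": -0.7,"dy": 0,"dz": 0,"twist": 0},{"dx": 0,"dy": 0,"dz": 0,"twist": 0}]'

```text
t: 20.23
tool_pos: [0.5407, -0.0875, 0.1084]
tool_rot: [0.004, 3.133, -0.013]
contact_force: [-0.3, -0.1, -2.3]
opening: 0.0526
```

```bash
python3 ef.py 12
```

```text
t 20.82 pos [ 0.5383 -0.0873  0.108 ] F [ 0.07  0.2  -2.57] Wy -4.0
e5 mNm [  49.6 1514.9 -274.3 -236.6 -140.3  -88.   -62.1  -48.4  -40.8  -36.2
  -33.4  -31.7  -30.7]
e4 [  36.9 -306.3   62.2   19.5   -4.7  -13.   -15.8  -17.1  -18.3  -18.8
  -19.5  -20.1  -20.4]
e3 [-31.72 -29.26 -35.75 -36.79 -36.75 -36.49 -36.24 -36.04 -35.9  -35.81
 -35.76 -35.73 -35.71]
q5 [1251.41 1246.84 1250.23 1252.13 1252.71 1252.75 1252.73 1252.61 1252.52
 1252.48 1252.41 1252.36 1252.38]
```

The middle case settles at −31 mNm both ways, so it is silent. Standing it back.

Emit:
jog_arm --steps '[{"dx": 0,"dy": 0,"dz": -0.6,"twist": 0},{"dx": 0,"dy": 0,"dz": -1.1,"twist": 0},{"dx": 0,"dy": 0,"dz": -1.38,"twist": 0},{"dx": 0,"dy": 0,"dz": -1.48,"twist": 0},{"dx": 0,"dy": 0,"dz": -1.52,"twist": 0}]'

```text
t: 21.45
tool_pos: [0.539, -0.0875, 0.0174]
tool_rot: [0.004, 3.133, -0.013]
contact_force: [-0.1, 0.2, -2.5]
opening: 0.0533
```

```bash
python3 ef.py 3
```

```text
t 21.6 pos [ 0.5393 -0.0875  0.0179] F [ 0.1   0.08 -2.82] Wy 10.0
e5 mNm [  5.6 -54.  -56.2 -31.4]
e4 [-20.2 -17.2 -20.3 -19.8]
e3 [-31.64 -32.46 -32.04 -31.98]
q5 [1082.16 1082.05 1082.33 1082.37]
```

Emit:
jog_arm --steps '[{"dx": -0.02,"dy": 0,"dz": -0.02,"twist": 0},{"dx": -0.02,"dy": 0,"dz": -0.04,"twist": 0},{"dx": -0.02,"dy": 0,"dz": -0.04,"twist": 0}]'

```text
t: 21.98
tool_pos: [0.5388, -0.0878, 0.0169]
tool_rot: [0.004, 3.131, -0.014]
contact_force: [-1.8, 0.2, 5.7]
opening: 0.0533
```

```bash
python3 ef.py 2
```

```text
t 22.07 pos [ 0.5389 -0.0878  0.0169] F [-1.9   0.51  5.86] Wy 610.0
e5 mNm [-866.7 -887.9 -888.2]
e4 [-22.1 -21.4 -20.6]
e3 [-29.47 -29.41 -29.42]
q5 [1079.11 1079.14 1079.1 ]
```

Emit:
jog_arm --steps '[{"dx": 0,"dy": 0,"dz": 0,"twist": 0},{"dx": 0,"dy": 0,"dz": 0,"twist": 0},{"dx": 0,"dy": 0,"dz": 0,"twist": 0},{"dx": 0,"dy": 0,"dz": 0.6,"twist": 0},{"dx": 0,"dy": 0,"dz": 1.4,"twist": 0}]' --gripper 0

```text
t: 22.7
tool_pos: [0.5373, -0.0874, 0.0999]
tool_rot: [0.004, 3.135, -0.012]
contact_force: [1.0, -0.1, -0.7]
opening: 0.0855
```

Emit:
jog_arm --steps '[{"dx": -0.1,"dy": -0.5,"dz": 0.5,"twist": 0},{"dx": -0.4,"dy": -1.3,"dz": 0.5,"twist": 0},{"dx": -0.7,"dy": -2.1,"dz": 0.5,"twist": 0},{"dx": -0.8,"dy": -2.48,"dz": 0.4,"twist": 0},{"dx": -0.8,"dy": -2.48,"dz": 0.3,"twist": 0}]'

```text
t: 23.32
tool_pos: [0.4889, -0.2375, 0.1177]
tool_rot: [0.009, 3.135, -0.012]
contact_force: [1.1, -0.1, -0.3]
opening: 0.0852
```

```bash
python3 case.py c3a
```

```text
wrist px [257. 194.] rect [ 0.4871 -0.2374] [0.1057 0.0542] 0.44 z 0.0473
wrist px [432. 237.] rect [ 0.5287 -0.0885] [0.0946 0.0548] 0.04 z 0.0471
top px [236. 190.] rect [0.5465 0.0577] [0.1044 0.0523] 0.76 z 0.0467
top px [286. 193.] rect [ 0.5367 -0.0861] [0.1039 0.0519] 0.35 z 0.0462
[ 0.48875023 -0.23541287  0.11661167] [ 0.00470636  3.13684127 -0.00923536] [-0.497372    0.50506505 -0.09945991] [-0.05221873 -0.04985843 -0.02378622] 0.08564353719441
```

View pics/c3a.png

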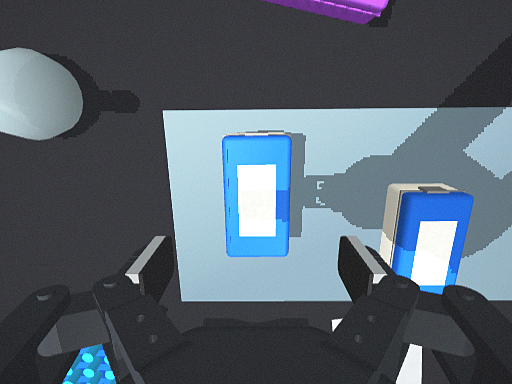

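The middle case is back in place by the top view, and the third case at (257,194) is centred between the pads.

Emit:
jog_arm --steps '[{"dx": 0,"dy": -0.03,"dz": -0.7,"twist": 0},{"dx": 0,"dy": -0.03,"dz": -1.4,"twist": 0},{"dx": 0,"dy": -0.03,"dz": -1.7,"twist": 0},{"dx": 0,"dy": -0.03,"dz": -1.7,"twist": 0},{"dx": 0,"dy": -0.03,"dz": -1.7,"twist": 0}]'

```text
t: 24.05
tool_pos: [0.4902, -0.2377, 0.0165]
tool_rot: [0.004, 3.134, -0.012]
contact_force: [-0.2, 0.0, 0.6]
opening: 0.0855
```

Emit:
jog_arm --steps '[{"dx": 0,"dy": 0,"dz": 0,"twist": 0},{"dx": 0,"dy": 0,"dz": 0,"twist": 0},{"dx": 0,"dy": 0,"dz": 0,"twist": 0},{"dx": 0,"dy": 0,"dz": 0,"twist": 0},{"dx": 0,"dy": 0,"dz": 0,"twist": 0}]' --gripper 255 --newtons 60

```text
t: 24.68
tool_pos: [0.4916, -0.2386, 0.0185]
tool_rot: [0.004, 3.131, -0.014]
contact_force: [0.5, -0.4, 6.0]
opening: 0.0528
```

Emit:
jog_arm --steps '[{"dx": 0,"dy": 0,"dz": 0.3,"twist": 0},{"dx": 0,"dy": 0,"dz": 0.8,"twist": 0},{"dx": 0,"dy": 0,"dz": 1.3,"twist": 0},{"dx": 0,"dy": 0,"dz": 1.5,"twist": 0},{"dx": 0,"dy": 0,"dz": 1.5,"twist": 0}]'

```text
t: 25.3
tool_pos: [0.4919, -0.2388, 0.1094]
tool_rot: [0.004, 3.13, -0.016]
contact_force: [-0.7, -0.1, -2.6]
opening: 0.0527
```

Emit:
jog_arm --steps '[{"dx": 0.7,"dy": 0,"dz": 0,"twist": 0},{"dx": 1.4,"dy": 0,"dz": 0,"twist": 0},{"dx": 1.4,"dy": 0,"dz": 0,"twist": 0},{"dx": 0.7,"dy": 0,"dz": 0,"twist": 0},{"dx": 0,"dy": 0,"dz": 0,"twist": 0}]'

```text
t: 25.92
tool_pos: [0.4895, -0.2381, 0.1073]
tool_rot: [0.003, 3.133, -0.013]
contact_force: [-0.3, 1.1, -2.2]
opening: 0.053
```

```bash
python3 ef.py 12
```

```text
t 26.52 pos [ 0.4924 -0.2389  0.1095] F [ 0.09 -0.01 -2.76] Wy 6.0
e5 mNm [  -51.6 -1492.5    62.4   122.1    61.6    15.1   -13.2   -30.4   -40.9
   -47.8   -52.1   -54.8   -56.2]
e4 [  94.   459.7 -152.6  -85.3  -41.9  -26.3  -20.2  -17.4  -15.5  -13.9
  -12.5  -11.4  -10.6]
e3 [-36.89 -45.51 -36.55 -34.75 -34.5  -34.68 -34.95 -35.19 -35.38 -35.52
 -35.61 -35.68 -35.71]
q5 [1249.14 1252.9  1250.61 1249.08 1248.51 1248.42 1248.47 1248.6  1248.67
 1248.77 1248.78 1248.82 1248.88]
```

Emit:
jog_arm --steps '[{"dx": -0.7,"dy": 0,"dz": 0,"twist": 0},{"dx": -1.4,"dy": 0,"dz": 0,"twist": 0},{"dx": -1.4,"dy": 0,"dz": 0,"twist": 0},{"dx": -0.7,"dy": 0,"dz": 0,"twist": 0},{"dx": 0,"dy": 0,"dz": 0,"twist": 0}]'

```text
t: 27.15
tool_pos: [0.4944, -0.2392, 0.1101]
tool_rot: [0.004, 3.128, -0.018]
contact_force: [-0.1, -0.9, -1.1]
opening: 0.0531
```

```bash
python3 ef.py 12
```

```text
t 27.75 pos [ 0.492  -0.2389  0.1096] F [-0.12  0.09 -2.34] Wy 2.0
e5 mNm [  38.7 1217.1 -249.1 -224.3 -147.9 -105.1  -83.3  -71.8  -65.1  -61.
  -58.5  -57.1  -56.3]
e4 [ 8.320e+01 -5.952e+02  1.387e+02  7.500e+01  2.820e+01  1.050e+01
  3.700e+00  2.000e-01 -2.200e+00 -4.100e+00 -5.700e+00 -7.000e+00
 -8.000e+00]
e3 [-32.12 -29.78 -35.62 -36.58 -36.57 -36.36 -36.14 -35.97 -35.85 -35.76
 -35.71 -35.68 -35.67]
q5 [1247.94 1244.08 1246.91 1248.55 1249.02 1249.08 1249.1  1249.05 1248.93
 1248.9  1248.85 1248.85 1248.83]
```

The third case settles at −56 mNm both ways, so it is silent too. Case A is confirmed as the rattler.

Emit:
jog_arm --steps '[{"dx": 0,"dy": 0,"dz": -0.6,"twist": 0},{"dx": 0,"dy": 0,"dz": -1.1,"twist": 0},{"dx": 0,"dy": 0,"dz": -1.38,"twist": 0},{"dx": 0,"dy": 0,"dz": -1.5,"twist": 0},{"dx": 0,"dy": 0,"dz": -1.54,"twist": 0}]'

```text
t: 28.38
tool_pos: [0.4924, -0.2393, 0.0185]
tool_rot: [0.004, 3.13, -0.016]
contact_force: [-6.7, 2.3, 10.6]
opening: 0.0528
```

```bash
python3 ef.py 3
```

```text
t 28.52 pos [ 0.4929 -0.2395  0.0186] F [-2.25  0.61  2.47] Wy 464.0
e5 mNm [-2020.3  -326.4  -418.6  -541.7]
e4 [43.  11.5 12.4 23.1]
e3 [-30.01 -31.82 -31.78 -31.38]
q5 [1079.28 1078.48 1077.24 1076.93]
```

Emit:
jog_arm --steps '[{"dx": 0,"dy": 0,"dz": 0,"twist": 0},{"dx": 0,"dy": 0,"dz": 0,"twist": 0},{"dx": 0,"dy": 0,"dz": 0,"twist": 0},{"dx": 0,"dy": 0,"dz": 0.7,"twist": 0},{"dx": 0,"dy": 0,"dz": 1.6,"twist": 0}]' --gripper 0

```text
t: 29.15
tool_pos: [0.4917, -0.2388, 0.1139]
tool_rot: [0.004, 3.131, -0.015]
contact_force: [0.6, -0.8, 0.5]
opening: 0.0854
```

Emit:
jog_arm --steps '[{"dx": 0.1,"dy": 0.6,"dz": 0.3,"twist": 0},{"dx": 0.25,"dy": 1.5,"dz": 0.3,"twist": 0},{"dx": 0.42,"dy": 2.5,"dz": 0.3,"twist": 0},{"dx": 0.6,"dy": 3.5,"dz": 0.3,"twist": 0},{"dx": 0.75,"dy": 4.4,"dz": 0.3,"twist": 0}]'

```text
t: 29.78
tool_pos: [0.5369, 0.0273, 0.1322]
tool_rot: [0.004, 3.13, -0.015]
contact_force: [0.7, 0.3, -0.0]
opening: 0.0856
```

```bash
python3 case.py c4a
```

```text
wrist px [125. 187.] rect [ 0.5339 -0.0873] [0.1043 0.0538] 0.02 z 0.0473
wrist px [290. 195.] rect [0.5409 0.0563] [0.1048 0.0541] 0.03 z 0.0472
top px [286. 193.] rect [ 0.538 -0.086] [0.1068 0.0519] 0.17 z 0.0468
top px [339. 209.] rect [ 0.4922 -0.2375] [0.1035 0.0527] 0.1 z 0.0465
[0.53696049 0.02967733 0.13206087] [-0.00520256  3.13030885 -0.0125526 ] [ 0.29084847 -0.46002932  0.08372876] [-0.03320708  0.05502996 -0.00225836] 0.08530156471634512
```

View pics/c4at.png

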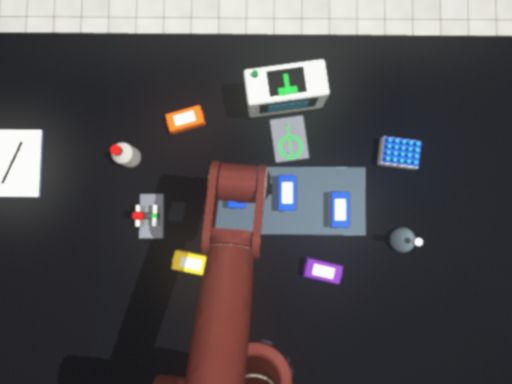

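In the top view both silent cases are back, at (286,193) and (339,209), and the lever is still in line at (138,215). Regripping case A.

Emit:
jog_arm --steps '[{"dx": 0.12,"dy": 0.44,"dz": -0.1,"twist": 0},{"dx": 0.12,"dy": 0.44,"dz": -0.8,"twist": 0},{"dx": 0.12,"dy": 0.44,"dz": -1.5,"twist": 0},{"dx": 0.12,"dy": 0.44,"dz": -1.95,"twist": 0},{"dx": 0.12,"dy": 0.44,"dz": -1.95,"twist": 0}]'

```text
t: 30.5
tool_pos: [0.5417, 0.0555, 0.0124]
tool_rot: [-0.004, 3.136, -0.013]
contact_force: [-1.1, 0.2, 0.0]
opening: 0.0849
```

```bash
python3 case.py c4b
```

```text
wrist px [257. 236.] rect [0.5294 0.0563] [0.0544 0.0822] 89.97 z 0.0473
wrist px [  7. 279.] rect [ 0.5431 -0.061 ] [0.0057 0.0481] 84.92 z 0.0427
top px [286. 193.] rect [ 0.5394 -0.0861] [0.1042 0.052 ] 0.19 z 0.0466
top px [339. 209.] rect [ 0.4923 -0.2377] [0.1035 0.0529] 0.22 z 0.0463
[0.5447404  0.05556968 0.01583046] [-0.00429294  3.12943628 -0.01280133] [-0.14266944 -0.04097519 -0.97627256] [-0.01509374  0.00486399 -0.0169442 ] 0.08514108619520964
```

Emit:
jog_arm --steps '[{"dx": 0,"dy": 0,"dz": 0,"twist": 0},{"dx": 0,"dy": 0,"dz": 0,"twist": 0},{"dx": 0,"dy": 0,"dz": 0,"twist": 0},{"dx": 0,"dy": 0,"dz": 0,"twist": 0},{"dx": 0,"dy": 0,"dz": 0,"twist": 0}]' --gripper 255 --newtons 70

```text
t: 31.22
tool_pos: [0.5465, 0.0554, 0.018]
tool_rot: [-0.004, 3.126, -0.013]
contact_force: [-0.3, -0.1, 5.4]
opening: 0.053
```

```bash
python3 ef.py 1;python3 -c "
from h import *
o=ctrl.get_obs();print(o['tool_rot'],o['opening'])"
```

```text
t 31.27 pos [0.5465 0.0554 0.018 ] F [ 0.15 -0.52  5.35] Wy 125.0
e5 mNm [-176.8 -177.4]
e4 [39.8 39.8]
e3 [-28.22 -28.22]
q5 [1078.07 1078.05]
[-0.00436462  3.12565201 -0.01324427] 0.05259704037105009
```

Emit:
jog_arm --steps '[{"dx": 0,"dy": 0,"dz": 0.4,"twist": 0},{"dx": 0,"dy": 0,"dz": 1.1,"twist": 0},{"dx": 0.3,"dy": -0.4,"dz": 1.5,"twist": 0.2},{"dx": 0.8,"dy": -0.95,"dz": 1.5,"twist": 0.5},{"dx": 1.3,"dy": -1.5,"dz": 1.5,"twist": 0.83}]'

```text
t: 31.9
tool_pos: [0.6251, -0.0353, 0.1084]
tool_rot: [-0.234, 3.116, -0.011]
contact_force: [0.7, 0.1, -3.3]
opening: 0.0525
```

```bash
python3 -c "
from h import *
o=ctrl.get_obs();p=o['tool_pos'];print(p,o['tool_rot'],o['opening'],(np.array([.680,-.099,.103])-p)/.06)"
```

```text
[ 0.6250683  -0.03525198  0.10838453] [-0.23431818  3.11591684 -0.01139229] 0.05251797488157088 [ 0.91552826 -1.06246706 -0.08974215]
```

Emit:
jog_arm --steps '[{"dx": 0.4,"dy": -0.45,"dz": -0.04,"twist": 0},{"dx": 0.75,"dy": -0.85,"dz": -0.08,"twist": 0},{"dx": 0.92,"dy": -1.06,"dz": -0.09,"twist": 0},{"dx": 0.92,"dy": -1.06,"dz": -0.09,"twist": 0},{"dx": 0.92,"dy": -1.06,"dz": -0.09,"twist": 0}]'

```text
t: 32.52
tool_pos: [0.6795, -0.0979, 0.1027]
tool_rot: [-0.235, 3.117, -0.01]
contact_force: [-0.5, -0.1, -2.4]
opening: 0.0528
```

```bash
cat > held.py <<'E'
from h import *
import sys
for n in ['side','wrist','top']:
    im=ctrl.get_image(n);P=cloud(im);save(im,sys.argv[1]+n[0])
    hsv=cv2.cvtColor(im['frame'],cv2.COLOR_RGB2HSV)
    b=(cv2.inRange(hsv,(100,60,30),(130,255,255))>0)&(abs(P[...,0]-.68)<.09)&(abs(P[...,1]+.1)<.07)&(P[...,2]>.1)&(P[...,2]<.15)
    q=P[b]
    if len(q)>30:
        t=q[q[:,2]>np.percentile(q[:,2],50)-.004]
        r=cv2.minAreaRect(t[:,:2].astype(np.float32))
        A=np.c_[t[:,:2]-t[:,:2].mean(0),np.ones(len(t))];s=np.linalg.lstsq(A,t[:,2],rcond=None)[0]
        print(n,len(q),'rect',np.round(r[0],4),np.round(r[1],4),round(r[2],2),'z',np.percentile(q[:,2],[5,50,95]).round(4),'slope',s[:2].round(3))
o=ctrl.get_obs();print(o['t'],o['tool_pos'],o['tool_rot'],o['contact_force'],o['opening'])
E
python3 held.py h1
```

```text
side 270 rect [ 0.7018 -0.0941] [0.1606 0.0755] 20.74 z [0.1178 0.1277 0.1314] slope [0.012 0.024]
wrist 12250 rect [ 0.6669 -0.0961] [0.0872 0.0843] 8.1 z [0.1294 0.1318 0.1328] slope [ 0.005 -0.001]
top 188 rect [ 0.6455 -0.1009] [0.0582 0.0343] 86.62 z [0.126  0.1309 0.1347] slope [0.005 0.004]
32.675 [ 0.67976593 -0.09785418  0.10306376] [-0.23592481  3.11605708 -0.01104168] [ 0.71440017  0.92071298 -2.69959966] 0.05274721800493336
```

View pics/h1s.png

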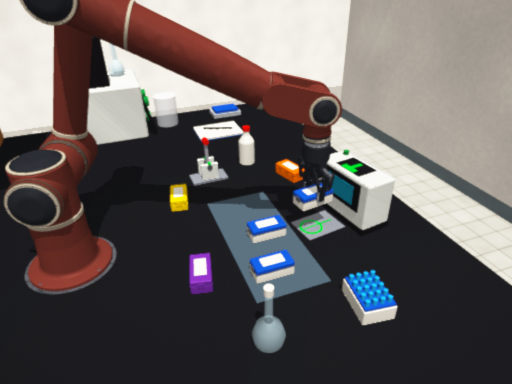

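View pics/h1w.png

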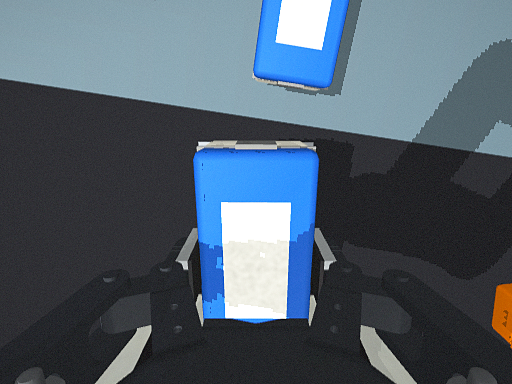

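View pics/h1t.png

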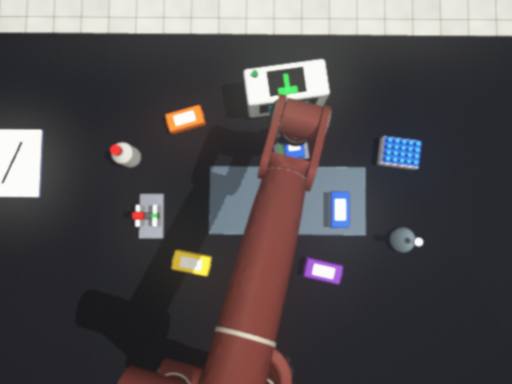

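```bash
python3 - <<'E'
from h import *
im=ctrl.get_image('wrist');P=cloud(im);hsv=cv2.cvtColor(im['frame'],cv2.COLOR_RGB2HSV)
b=(cv2.inRange(hsv,(100,120,40),(130,255,255))>0)&(P[...,2]>.127)&(P[...,2]<.137)&(abs(P[...,0]-.68)<.09)
v,u=np.nonzero(b);print(u.min(),u.max(),v.min(),v.max())
q=P[b][:,:2];a=np.deg2rad(8.4);ax=np.array([np.cos(a),np.sin(a)]);ay=np.array([-ax[1],ax[0]])
k=(q@ax);l=q@ay
print('along min/max',np.percentile(k,[.2,99.8]),'across',np.percentile(l,[.5,99.5]))
kc=np.percentile(k,.2)+.052;lc=np.percentile(l,[.5,99.5]).mean()
c=kc*ax+lc*ay;print('centre est',c)
# edge angle from side edges
for s in (-1,1):
    pts=[]
    for r in range(165,225,3):
        row=np.nonzero(b[r])[0]; i=row.min() if s<0 else row.max(); pts.append(P[r,i,:2])
    pts=np.array(pts);f=np.polyfit(pts[:,0],pts[:,1],1);print('edge deg',np.rad2deg(np.arctan(f[0])))
s=ctrl.get_image('side');cv2.imwrite('pics/h2.png',cv2.resize(s['frame'][130:250,250:400,::-1],None,fx=5,fy=5))
E
```

```text
193 318 149 322
along min/max [0.60239651 0.68701605] across [-0.22247329 -0.16943115]
centre est [ 0.67600166 -0.09825388]
edge deg 8.231457220179937
edge deg 8.201358756473137
```

View pics/h2.png

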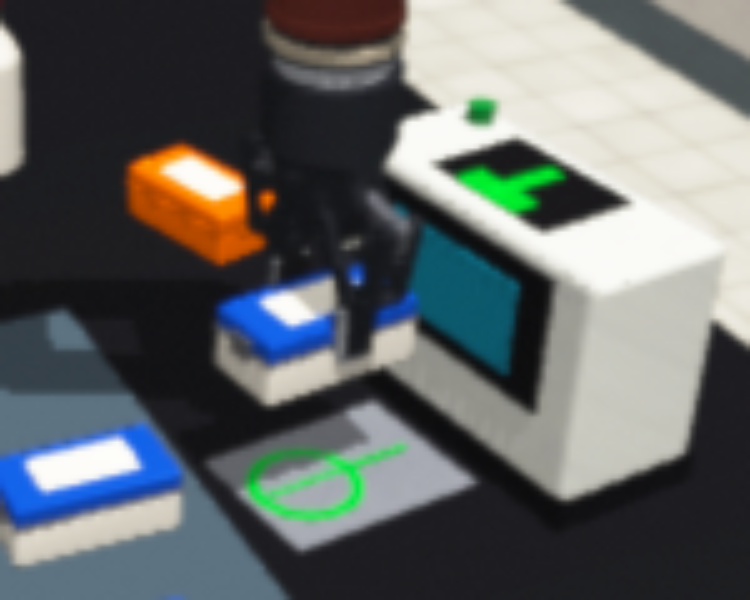

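```bash
python3 - <<'E'
from lev import *
from case import cases
lev('side');cases('top')
o=ctrl.get_obs();print(o['t'],o['tool_pos'],np.abs(o['dq']).max(),o['opening'])
print(ctrl.finish_job())
E
```

```text
side grip fit [0.4654 0.151 ] 0.0078 fixedR [0.4683 0.1493] y 0.2891 0.3143 range x 0.4566 0.4739
  marks [0.4654 0.2795 0.0763] 6 top marks [0.4654 0.2871 0.0761]
top px [339. 209.] rect [ 0.4921 -0.2378] [0.0526 0.1035] 89.76 z 0.0465
32.875 [ 0.6801202  -0.09842951  0.10316212] 0.005823593370049212 0.05258899057954275
the job is handed in; nothing more can be done
None
```

The job is handed in at about 33 s, with the rattling case held level in front of the scanner's window, over the green ring.

- **Lever:** I swung it upright. The final side view and the earlier wrist view put its grip within about 1 mm of the green marks. One of the two side-view circle fits came out about 3 mm off them.
- **Finding the ball:** I lifted and shook all three cases. The case nearest the lever had the ball: the settled joint-5 torque shifted by about 75 mNm between shake directions. The other two shifted by less than 1 mNm. The wrist force/torque readings alone were too noisy to decide it.
- **Silent cases:** Both were stood back flat. Top-view checks put each within about 2 mm of where it started, which is about the camera accuracy. The middle case was hidden behind the arm in the final top view, but it looked in place in the last side view.
- **Held case:** By the wrist camera its centre is at about (0.676, −0.098), against my ring estimate of (0.676, −0.0995). Its yaw is 8.2° against the scanner's 8.4°. Its lid is at about 131 mm, as required, and it tilts by less than 1°. The wrist camera reads x about 2–3 mm lower than the top camera, so the true position may differ by that much.

The arm stayed clear of the bottle, tip box, flask and coloured look-alikes.

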